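# Take the long laundry paddle out of the half-opening drawer

### The arm

A 7-joint arm with a two-finger parallel gripper is mounted at the origin on the work surface. World frame = base frame: x ahead of the robot, y to its left, z up, the work surface at z = 0. Lengths are in m, angles in rad, forces in N, time in s.
With the tool pointing down it reaches from about 0.35 to 0.9 m from the base axis. Payload 19.9 kg.
Tool frame: the origin (TCP) lies at the very end of the fingers, on their centre line; the grasp point (between the pads) lies 19 mm behind it; z points along the fingers, y is the line along which they close (so a half turn about z gives the same grasp; the last joint's range is limited). The gripper opens to 94 mm and grips with 3 to 60 N. Pads are 16 mm wide; open, the fingers measure 119 mm over their backs; the gripper's body (75 mm by 177 mm) begins 78 mm behind the grasp point.
Start: joints at [1.236, 0.417, -0.01, 1.614, 0.005, 1.111, -0.053], TCP at [0.181, -0.598, 0.205] pointing down, gripper open.
Joint ranges: [-2.81, 2.81], [-0.39, 2.02], [-1.27, 1.25], [0.06, 2.57], [-1.19, 4.33], [0.19, 2], [-2.82, 2.82]. Speed limits (rad/s): [1.89, 1.89, 2.39, 2.39, 3.01, 3.01, 3.01].

### API

Orientations are given as a unit quaternion [x, y, z, w].
In Python, from rig import state, get_image, sign_off, look_for gives the robot as it stands. The module is installed in compiled form; this text tells all that it offers.
- The arm moves only by the tool carry_out, never from a script. Its argument "deltas" is a list of rows, each a list of 3 entries, a list of its own where there are three numbers: the turn, a rotation vector about the world's x, y, z in degrees, then the shift along the world's x, y, z in cm, then the finger opening in cm, from 0 to 9.4. A call has 1 to 12 rows; each row is the pose to reach, as a shift and turn from the pose commanded when the call began; what a row does not reach only later rows make up. A row lasts 1/10 s, in which the tool goes at most 50 mm and 8.59 degrees, less where a joint would pass 70% of its speed; a pose out of reach is approached as far as the arm can. A call with a gripper value outside its range is refused whole. The fingers move at their own pace and stop on an object; "force" is the grip in N (left out, the last holds). Time passes only in rows, so rows that repeat a pose let the fingers close. It gives the time, the measured TCP pose, the force, the opening and the grip force at its end, in the units of the state.
- state(): the state, without advancing time (a new reading comes with each control period).
- get_image(name): name is "scene" or "side" or "wrist"; returns a dict with "pixels" (480x640x3 uint8, blue, green, red), "depth" (480x640 float32, m along the optical axis (not along the pixel's ray), 0 where there is no reading), "camera_matrix" (3x3 intrinsics, pixels), "rvec" (rotation vector, rad) and "tvec" (3), from world to camera coordinates, as OpenCV has them; the wrist camera has in their place "T_tool_cam" (4x4, takes a point from camera to tool coordinates, whose origin is the TCP and whose axes are the flange's). Camera axes: x right, y down, z forward; pixel columns grow to the right and rows downward; lengths in m; the calibration is good to about 2 mm. A picture is of the moment at which its call begins: read the wrist's pose just before it.
- sign_off(): hands the job in; it is judged then, once.
Trained networks look in the newest picture that a camera, given by its name, has taken for a name from the list of things; names that differ only in an ending like _2 or _b are one class to them, and where a whole thing is asked for, a point or a joint stands for the part that bears it (a point fixed in the world has none). Each returns a list of dicts, best first, with "p" (0 to 1); they miss things now and then, are a little off and sometimes report something else, mostly with a low value. They report only what shows in the picture. A call takes as long as a camera call.
- look_for(name, camera): "bbox" ([centre column, centre row, width, height] as shares, 0 to 1, of the picture: columns of its width, rows of its height, round what is visible of it).
The state is a dict: "time_s": time; "joint_positions": joint angles; "joint_vel": joint speeds; "joint_torque": joint torques, N m; "tcp_pos": TCP position; "tcp_rot": TCP orientation; "wrist_force": force on the tool from outside, world axes, zero at the start; "torque": the same for the moment, N m; "opening": finger opening in m; "gripper_force": force on a finger pad.
Only numpy, scipy, OpenCV 4.12 (cv2) and the standard library are available. Lean on these libraries where they do the work, as an engineer would, in place of code of your own. Each camera call takes 0.05 s, during which the arm holds its last target. There are 200 camera calls.

### The job

Pull the drawer of the small countertop unit open as far as it goes. The wooden laundry paddle inside is longer than the opening, so tip its handle end up and draw it out at a slant, handle first, then bring it back to about level. Finish still holding it in the gripper, motionless in the air at least 10 cm above the top of the unit and touching nothing else, with the bottle, the cup and the jar left where they stand.

Things in the scene. Friction and masses are not known exactly. Their poses are not given: they have to be found in the camera images.
- unit: Low white countertop drawer unit with a wooden top, 400 long (x) x 260 wide (y) x 110 high, fixed to the counter. Origin: on the counter, under the middle of the top board's front edge; x runs back from there, away from the robot, to the unit's rear at x = 400. The top board is 10 thick, its underside 100 above the counter; it covers the drawer from x = 0 on.
- drawer (a joint): The unit's one drawer: 0 = shut, grows as it slides out along the unit's -x to a hard stop at 0.180 m (180 mm of its inside uncovered). Starts 0 to 30 mm ajar. About 2 N of friction plus 8 N per m/s; stays where left.
- drawer_in (a point): Point inside the drawer, where the middle of its front panel's inner face meets the floor, 18 above the counter (at the unit's x = 0 when shut); moves with the drawer. From here the inside runs 380 back (unit x), 105 to either side (y); side and back walls reach 70 above the counter. The front panel is 256 wide, 14 thick, its top edge 106 above the counter.
- drawer_handle (a point): Middle of the black bar handle on the drawer front: a round bar 12 thick and 140 long along the unit's y, 82 above the counter, its axis 40 in front of the panel's outer face, held by a 10 thick stalk 55 to either side of the middle. Moves with the drawer.
- paddle: Loose wooden laundry paddle, 300 long (x), about 0.13 kg, flat on the drawer floor, lengthwise, up to 0.1 rad askew; friction carries it along. Origin: middle of the lower edge of its handle end, by the drawer front (at first 5 to 75 mm behind the panel's inner face). Handle 20 wide (y), 24 high, x = 0 to 200; blade 52 wide, 12 thick, x = 190 to 300, undersides flush. Drawer open, the blade stays covered.
- detergent: Bystander: loose white bottle with a blue cap, 72 in diameter and 190 high, standing on the counter by the unit's +y side. Origin: centre of its foot.
- scoop_cup: Bystander: loose grey cup, 76 in diameter at the rim and 75 high, standing on the counter by the unit's -y side. Origin: centre of its foot.
- peg_jar: Bystander: loose glass jar with a wooden lid, 70 in diameter and 90 high, standing on the counter beside the drawer's path, on the +y side. Origin: centre of its foot.

How it is judged:
By the outcome, as a careful person would: the job done as asked, in the order asked, and still so for the second after the job is handed in, while the arm keeps its last pose, push and grip.
It also fails if it takes over 54 s, if anything falls off the work surface, if the arm or the gripper's body presses on something with over 40 N, if the wrist force passes 120 N, or if a joint passes its speed limit or range.

## Working session

There is one attempt and no reset: what is moved stays moved. The work goes in short steps, Python scripts to look and compute and a tool call to move; the robot and the scene stay as the last step left them, time stands still between calls to the robot, and variables do not carry over. Pictures are saved under pics/ and viewed, at most 10 in all, crops included, and the job is handed in when it is done.

Besides the shell and the picture viewer there is one more tool, called after "Emit:" as a command line: name --argument value ..., lists and objects as JSON in quotes. carry_out: Moves the arm, as the interface text tells. Its arguments: {"type":"object","properties":{"deltas":{"type":"array"},"force":{"type":"number"}},"required":["deltas"]}

```bash
mkdir -p pics; cat > h.py <<'E'
import numpy as np, cv2
from rig import state,get_image,look_for,sign_off
from scipy.spatial.transform import Rotation as R
def world(im,st=None):
    d=im["depth"];K=im["camera_matrix"];v,u=np.mgrid[0:480,0:640]
    p=np.stack([(u-K[0,2])/K[0,0]*d,(v-K[1,2])/K[1,1]*d,d],-1)
    if "rvec" in im:
        r=R.from_rotvec(np.ravel(im["rvec"])).as_matrix(); w=(p-np.ravel(im["tvec"]))@r
    else:
        T=im["T_tool_cam"]; w=p@T[:3,:3].T+T[:3,3]
        w=w@R.from_quat(st["tcp_rot"]).as_matrix().T+np.array(st["tcp_pos"])
    w[d==0]=np.nan
    return w
def px(b): return [int(b[0]*640),int(b[1]*480),int(b[2]*640),int(b[3]*480)]
E
python3 - <<'E'
from h import *
print({k:np.round(v,3).tolist() for k,v in state().items()})
ims=[]
for c in ["scene","side"]:
    im=get_image(c);w=world(im);np.save(f"{c}.npy",w);ims.append(im["pixels"])
    cv2.imwrite(f"pics/{c}0.png",im["pixels"])
    for n in ["unit","drawer_handle","drawer","paddle","detergent","scoop_cup","peg_jar"]:
        for r in look_for(n,c)[:2]:
            b=px(r["bbox"]);m=w[max(b[1]-3,0):b[1]+4,max(b[0]-3,0):b[0]+4].reshape(-1,3)
            print(c,n,round(r["p"],2),b,np.round(np.nanmedian(m,0),3))
E
```

```text
{'time_s': 0.0, 'joint_positions': [1.236, 0.418, -0.01, 1.614, 0.005, 1.111, -0.053], 'joint_vel': [0.0, -0.001, -0.003, 0.001, -0.001, -0.001, -0.001], 'joint_torque': [0.001, -85.126, 0.64, -42.6, -0.049, 0.019, 0.0], 'tcp_pos': [0.181, -0.598, 0.205], 'tcp_rot': [0.989, 0.146, -0.0, -0.001], 'wrist_force': [-0.112, 0.616, -0.265], 'torque': [0.011, 0.023, -0.004], 'gripper_force': 0.0, 'opening': 0.094}
scene drawer_handle 0.69 [313, 252, 151, 27] [0.563 0.02  0.   ]
scene drawer 0.63 [314, 253, 155, 32] [0.565 0.024 0.001]
scene drawer 0.49 [285, 360, 217, 239] [0.838 0.046 0.11 ]
scene detergent 0.7 [443, 225, 49, 91] [0.553 0.245 0.124]
scene scoop_cup 0.86 [192, 200, 39, 48] [ 0.5   -0.253  0.024]
scene peg_jar 0.95 [435, 192, 38, 51] [0.429 0.233 0.079]
scene peg_jar 0.3 [312, 250, 155, 30] [ 0.562  0.018 -0.   ]
side unit 0.97 [412, 203, 254, 178] [ 0.8   -0.006  0.108]
side drawer_handle 0.97 [332, 228, 86, 118] [0.647 0.011 0.082]
side drawer 0.86 [328, 229, 84, 126] [0.645 0.024 0.066]
side paddle 0.58 [357, 237, 12, 10] [0.7   0.007 0.039]
side scoop_cup 0.65 [318, 386, 59, 64] [ 0.526 -0.224  0.003]
side peg_jar 0.64 [177, 197, 44, 53] [0.397 0.205 0.069]
```

View pics/scene0.png

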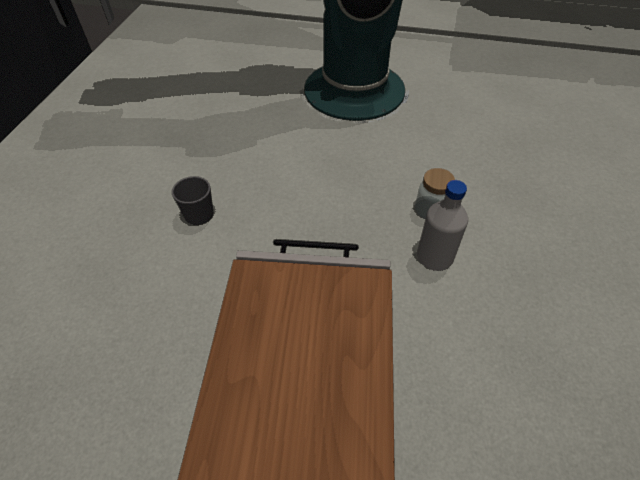

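View pics/side0.png

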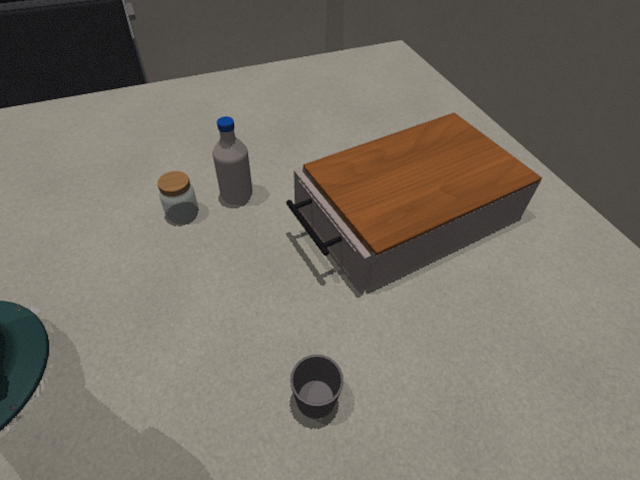

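The two views agree. The handle bar is at scene (315,244) and side (308,227), with the drawer slightly ajar. The jar (437,192), bottle (441,240) and cup (195,200) all stand clear of the path. Next I'll fit the board and the bar.

```bash
python3 - <<'E'
from h import *
for c in ["scene","side"]:
    w=np.load(c+".npy");i=cv2.imread(f"pics/{c}0.png").astype(int)
    m=(abs(w[...,2]-.11)<.006)&(i[...,2]-i[...,0]>40)&(w[...,0]>.55)
    p=w[m][:,:2].astype(np.float32);print(c,len(p),"z",np.median(w[m][:,2]))
    r=cv2.minAreaRect(p);print(r);print(np.round(cv2.boxPoints(r),3).tolist())
    h=(i.max(-1)<45)&(w[...,2]>.06)&(w[...,2]<.1)&(w[...,0]>.5)&(abs(w[...,1])<.15)
    q=w[h];print("bar",len(q),np.round(np.median(q,0),3),np.round(np.percentile(q,[2,98],axis=0),3).tolist())
    if len(q)>20:
        v=cv2.fitLine(q[:,:2].astype(np.float32),cv2.DIST_HUBER,0,.01,.01).ravel();print("dir",v)
    # front panel top edge
    f=(abs(w[...,2]-.105)<.004)&(i[...,2]-i[...,0]<25)&(abs(w[...,1])<.16)&(w[...,0]>.55)
    q=w[f];print("panel",len(q),np.round(np.percentile(q,[5,50,95],axis=0),3).tolist() if len(q) else 0)
w=np.load("scene.npy")
for n,(u0,u1,v0,v1) in dict(jar=(416,454,167,216),bottle=(420,468,181,268),cup=(173,213,177,224)).items():
    q=w[v0:v1,u0:u1].reshape(-1,3);q=q[q[:,2]>.02];print(n,np.round(np.percentile(q,[3,50,97],axis=0),3).tolist())
E
```

```text
scene 40258 z 0.10956526385326462
((0.8308302164077759, 0.06549209356307983), (0.3289591073989868, 0.2583584189414978), 7.8016862869262695)
[[0.6499999761581421, 0.17100000381469727], [0.6850000023841858, -0.08500000089406967], [1.0110000371932983, -0.03999999910593033], [0.9760000109672546, 0.2160000056028366]]
bar 528 [0.611 0.037 0.086] [[0.599, -0.033, 0.08], [0.634, 0.105, 0.089]]
dir [ 0.13830893 -0.9903891   0.6081284   0.05458373]
panel 1227 [[0.638, -0.073, 0.102], [0.656, 0.035, 0.105], [0.674, 0.147, 0.108]]
side 17361 z 0.10782261319234557
((0.8639039993286133, 0.06799828261137009), (0.40322738885879517, 0.26146820187568665), 7.843967914581299)
[[0.6460000276565552, 0.17000000178813934], [0.6819999814033508, -0.08900000154972076], [1.0809999704360962, -0.03400000184774399], [1.0460000038146973, 0.22499999403953552]]
bar 537 [0.608 0.019 0.085] [[0.592, -0.039, 0.08], [0.648, 0.098, 0.087]]
dir [ 0.13571247 -0.9907483   0.60690904  0.03593031]
panel 1155 [[0.635, -0.08, 0.101], [0.659, 0.024, 0.104], [1.362, 0.145, 0.107]]
jar [[0.379, 0.205, 0.03], [0.428, 0.233, 0.09], [0.54, 0.255, 0.189]]
bottle [[0.416, 0.212, 0.027], [0.54, 0.245, 0.099], [0.559, 0.281, 0.19]]
cup [[0.485, -0.27, 0.022], [0.515, -0.238, 0.054], [0.554, -0.202, 0.075]]
```

Fit results, both cameras agreeing:
- The unit is yawed 7.8°, with its front-edge middle at (0.666, 0.042).
- The bar's middle is at (0.608, 0.034), so the drawer is about 5 mm ajar.

I'm moving to the bar now.

Emit:
carry_out --deltas '[[[0,0,6],[2.5,3.75,0.2],3],[[0,0,12],[5,7.5,0.4],3],[[0,0,18],[7.5,11.25,0.6],3],[[0,0,24],[10,15,0.8],3],[[0,0,30],[12.5,18.75,1],3],[[0,0,36],[15,22.5,1.2],3],[[0,0,42],[17.5,26.25,1.4],3],[[0,0,48],[20,30,1.6],3],[[0,0,54],[22.5,33.75,1.8],3],[[0,0,60],[25,37.5,2],3],[[0,0,66],[27.5,41.25,2],3],[[0,0,72],[30,45,2],3]]' --force 30

```text
time_s: 2.0
tcp_pos: [0.4818, -0.1466, 0.2258]
tcp_rot: [0.713, 0.701, 0.0, 0.0]
wrist_force: [1.2, -0.7, -0.0]
opening: 0.0298
gripper_force: 0.0
```

Emit:
carry_out --deltas '[[[0,0,2],[2.5,3.6,0],3],[[0,0,4],[5,7.2,0],3],[[0,0,6],[7.6,10.8,0],3],[[0,0,8],[10.2,14.4,0],3],[[0,0,8.8],[12.6,18,0],3],[[0,0,8.8],[12.6,18,-2],3],[[0,0,8.8],[12.6,18,-4],3],[[0,0,8.8],[12.6,18,-6],3],[[0,0,8.8],[12.6,18,-8],3]]'

```text
time_s: 2.9
tcp_pos: [0.607, 0.0318, 0.1446]
tcp_rot: [0.658, 0.753, -0.0, 0.0]
wrist_force: [0.6, -0.3, 0.1]
opening: 0.03
gripper_force: 0.0
```

```bash
python3 - <<'E'
from h import *
s=state();im=get_image("side");w=world(im);cv2.imwrite("pics/side1.png",cv2.resize(im["pixels"][120:320,200:460],None,fx=3,fy=3))
print(np.round(s["tcp_pos"],4),np.round(s["wrist_force"],1))
s=state();im=get_image("wrist");w=world(im,s);i=im["pixels"].astype(int)
h=(i.max(-1)<45)&(w[...,2]>.07)&(w[...,2]<.095)&(abs(w[...,0]-.61)<.04)
q=w[h];print(len(q),np.round(np.percentile(q,[2,50,98],axis=0),3).tolist())
E
```

```text
[0.607  0.0318 0.1446] [ 0.6 -0.3  0.1]
3109 [[0.598, -0.034, 0.085], [0.608, 0.013, 0.087], [0.632, 0.065, 0.089]]
```

View pics/side1.png

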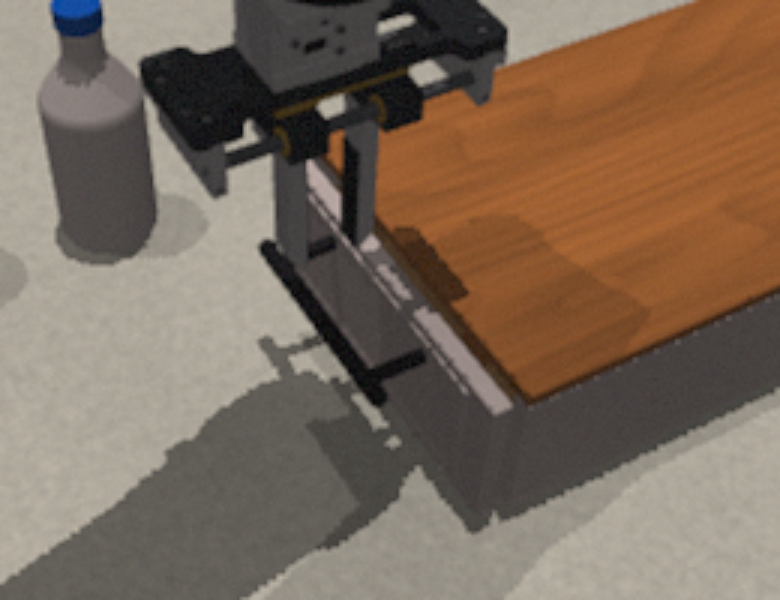

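The side view shows the fingers straddling the bar line, above it and clear of the panel. I'll descend and close.

Emit:
carry_out --deltas '[[[0,0,0],[0,0,-2.5],3],[[0,0,0],[0,0,-5],3],[[0,0,0],[0,0,-7],3],[[0,0,0],[0,0,-8.1],3],[[0,0,0],[0,0,-8.1],0.5],[[0,0,0],[0,0,-8.1],0.5],[[0,0,0],[0,0,-8.1],0.5],[[0,0,0],[0,0,-8.1],0.5]]'

```text
time_s: 3.8
tcp_pos: [0.6075, 0.0319, 0.0656]
tcp_rot: [0.658, 0.753, 0.0, 0.001]
wrist_force: [-2.7, 0.3, 7.3]
opening: 0.0109
gripper_force: 30.0
```

Emit:
carry_out --deltas '[[[0,0,0],[-1,-0.14,0],0.5],[[0,0,0],[-3,-0.41,0],0.5],[[0,0,0],[-5,-0.68,0],0.5],[[0,0,0],[-7,-0.96,0],0.5],[[0,0,0],[-9,-1.23,0],0.5],[[0,0,0],[-11,-1.51,0],0.5],[[0,0,0],[-13,-1.78,0],0.5],[[0,0,0],[-14.5,-1.99,0],0.5],[[0,0,0],[-16,-2.19,0],0.5],[[0,0,0],[-16.8,-2.3,0],0.5],[[0,0,0],[-17.1,-2.34,0],0.5],[[0,0,0],[-17.3,-2.37,0],0.5]]'

```text
time_s: 5.0
tcp_pos: [0.4349, 0.0084, 0.0655]
tcp_rot: [0.658, 0.753, 0.001, 0.001]
wrist_force: [12.8, 4.1, -0.0]
opening: 0.0108
gripper_force: 30.0
```

Emit:
carry_out --deltas '[[[0,0,0],[-0.3,-0.04,0],0.5],[[0,0,0],[-0.6,-0.08,0],0.5],[[0,0,0],[-0.6,-0.08,0],0.5]]'

```text
time_s: 5.3
tcp_pos: [0.4348, 0.0084, 0.0663]
tcp_rot: [0.658, 0.753, 0.006, 0.005]
wrist_force: [42.6, 5.5, -35.1]
opening: 0.0111
gripper_force: 30.0
```

The drawer is at its hard stop: the pose didn't change and the force rose. I'll relax, release and rise.

Emit:
carry_out --deltas '[[[0,0,0],[0.6,0.08,0],0.5],[[0,0,0],[0.6,0.08,0],3],[[0,0,0],[0.6,0.08,0],3],[[0,0,0],[0.6,0.08,0.5],3],[[0,0,0],[0.6,0.08,3],3],[[0,0,0],[0.6,0.08,7],3],[[0,0,-8],[2,0.2,11],4],[[0,0,-16],[4,0.4,15],5],[[0,0,-24],[6,0.6,19],6],[[0,0,-32],[8,0.8,22],6],[[0,0,-40],[9,1,24],6],[[0,0,-48],[10,1.2,25],6]]'

```text
time_s: 6.5
tcp_pos: [0.5286, 0.0195, 0.3166]
tcp_rot: [0.909, 0.417, 0.001, 0.0]
wrist_force: [-1.6, 0.3, -0.2]
opening: 0.0601
gripper_force: 0.0
```

Emit:
carry_out --deltas '[[[0,0,-8],[0,0,0],6],[[0,0,-16],[0,0,0],6],[[0,0,-24],[0,0,0],6],[[0,0,-32],[0,0,0],6],[[0,0,-40],[0,0,0],6],[[0,0,-42],[0,0,0],6]]'

```text
time_s: 7.1
tcp_pos: [0.5275, 0.0194, 0.3147]
tcp_rot: [0.998, 0.064, -0.0, -0.0]
wrist_force: [-0.1, 0.1, -0.3]
opening: 0.0597
gripper_force: 0.0
```

```bash
python3 - <<'E'
from h import *
s=state();im=get_image("wrist");w=world(im,s);np.save("wr.npy",w);cv2.imwrite("pics/wr1.png",im["pixels"])
print(np.round(s["tcp_pos"],4),np.round(s["tcp_rot"],3),np.round(s["joint_positions"],2))
for n in ["paddle","drawer_handle"]:
    for r in look_for(n,"wrist")[:2]: print(n,r["p"],px(r["bbox"]))
im2=get_image("scene");w2=world(im2);np.save("sc2.npy",w2)
u=np.array([.9907,.1357]);v=np.array([-.1357,.9907]);o=np.array([.666,.042])
i=im["pixels"].astype(int);U=(w[...,:2]-o)@u;V=(w[...,:2]-o)@v;Z=w[...,2]
# panel top edge
m=(Z>.100)&(Z<.112)&(U<-.15)&(U>-.23)&(abs(V)<.12);print("panelU",np.round(np.percentile(U[m],[3,50,97]),3))
m=(Z>.022)&(Z<.06)&(U>-.17)&(U<-.01)&(abs(V)<.095)
for a in np.arange(-.18,0,.015):
    k=m&(abs(U-a)<.0075)
    if k.sum()>20: print(round(a,3),k.sum(),"V",np.round(np.percentile(V[k],[5,50,95]),3),"Z",np.round(np.percentile(Z[k],[10,50,90]),3))
E
```

```text
[0.5275 0.0194 0.3147] [ 0.998  0.064 -0.    -0.   ] [ 0.33  0.18 -0.49  1.7   0.09  1.28 -1.62]
paddle 0.83 [353, 119, 28, 149]
paddle 0.21 [320, 148, 322, 297]
drawer_handle 0.7 [322, 171, 264, 259]
panelU [-0.19  -0.183 -0.177]
-0.135 155 V [-0.039 -0.031 -0.022] Z [0.039 0.041 0.043]
-0.12 265 V [-0.04  -0.031 -0.022] Z [0.04  0.042 0.043]
-0.105 282 V [-0.041 -0.031 -0.023] Z [0.039 0.042 0.043]
-0.09 278 V [-0.041 -0.032 -0.024] Z [0.04  0.042 0.043]
-0.075 296 V [-0.042 -0.033 -0.024] Z [0.04  0.042 0.043]
-0.06 295 V [-0.042 -0.033 -0.025] Z [0.039 0.042 0.043]
-0.045 319 V [-0.043 -0.034 -0.025] Z [0.04  0.042 0.043]
-0.03 309 V [-0.044 -0.034 -0.025] Z [0.04  0.042 0.043]
-0.015 276 V [-0.044 -0.035 -0.026] Z [0.04  0.042 0.043]
```

View pics/wr1.png

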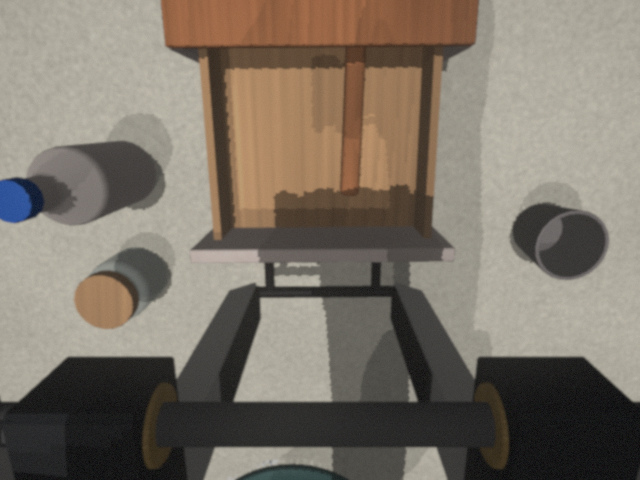

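The wrist view shows the drawer fully open. The paddle handle runs from (350,192) up under the board at (355,48). Its end is about 44 mm behind the panel, yaw 5.6° and top at z = 0.042, which matches the given sizes. I'll grasp it 50 mm in front of the board edge, at world (0.621, 0.002).

Emit:
carry_out --deltas '[[[0,0,-0.8],[3,-0.6,-1],5],[[0,0,-1.7],[6,-1.2,-4],5],[[0,0,-1.7],[8.5,-1.6,-8],5],[[0,0,-1.7],[9.35,-1.75,-12],5],[[0,0,-1.7],[9.35,-1.75,-15],5],[[0,0,-1.7],[9.35,-1.75,-18],5],[[0,0,-1.7],[9.35,-1.75,-21],5],[[0,0,-1.7],[9.35,-1.75,-24],5],[[0,0,-1.7],[9.35,-1.75,-26],5],[[0,0,-1.7],[9.35,-1.75,-27],5],[[0,0,-1.7],[9.35,-1.75,-27.5],5]]'

```text
time_s: 8.4
tcp_pos: [0.6213, 0.0018, 0.0389]
tcp_rot: [0.999, 0.052, -0.0, -0.0]
wrist_force: [0.4, -0.2, -0.4]
opening: 0.0499
gripper_force: 0.0
```

Emit:
carry_out --deltas '[[[0,0,0],[0,0,-0.8],5],[[0,0,0],[0,0,-1.5],5],[[0,0,0],[0,0,-1.6],5],[[0,0,0],[0,0,-1.6],5]]'

```text
time_s: 8.8
tcp_pos: [0.6216, 0.0018, 0.0236]
tcp_rot: [0.999, 0.052, 0.0, -0.0]
wrist_force: [0.6, -0.4, 0.1]
opening: 0.0502
gripper_force: 0.0
```

Emit:
carry_out --deltas '[[[0,0,0],[0,0,-0.2],1],[[0,0,0],[0,0,-0.2],1],[[0,0,0],[0,0,-0.2],1],[[0,0,0],[0,0,-0.2],1],[[0,0,0],[0,0,-0.2],1],[[0,0,0],[0,0,-0.2],1]]' --force 60

```text
time_s: 9.4
tcp_pos: [0.6216, 0.0018, 0.0216]
tcp_rot: [0.999, 0.052, 0.0, -0.0]
wrist_force: [-0.4, 0.1, 2.9]
opening: 0.0195
gripper_force: 60.0
```

Emit:
carry_out --deltas '[[[-0.2,1.99,0],[0,0,0.75],1],[[-0.39,3.98,0],[0.08,0.01,1.55],1],[[-0.59,5.97,0],[0.15,0.01,2.3],1],[[-0.78,7.96,0],[0.26,0.03,3.1],1],[[-0.98,9.95,0],[0.4,0.04,3.9],1],[[-1.18,11.94,0],[0.54,0.05,4.7],1],[[-1.37,13.93,0],[0.73,0.07,5.4],1],[[-1.57,15.92,0],[0.93,0.09,6.2],1],[[-1.57,15.92,0],[0.93,0.09,6.2],1]]'

```text
time_s: 10.3
tcp_pos: [0.6315, 0.003, 0.0836]
tcp_rot: [0.989, 0.051, -0.139, 0.006]
wrist_force: [0.5, 0.1, -0.9]
opening: 0.0194
gripper_force: 60.0
```

```bash
python3 - <<'E'
from h import *
s=state();print(np.round(s["tcp_pos"],4),np.round(s["wrist_force"],1),np.round(s["torque"],2),s["time_s"])
a=get_image("side");cv2.imwrite("pics/side2.png",cv2.resize(a["pixels"][100:340,140:460],None,fx=2.5,fy=2.5))
E
```

```text
[0.6315 0.003  0.0836] [ 0.5  0.1 -0.9] [ 0.04 -0.28 -0.04] 10.3
```

View pics/side2.png

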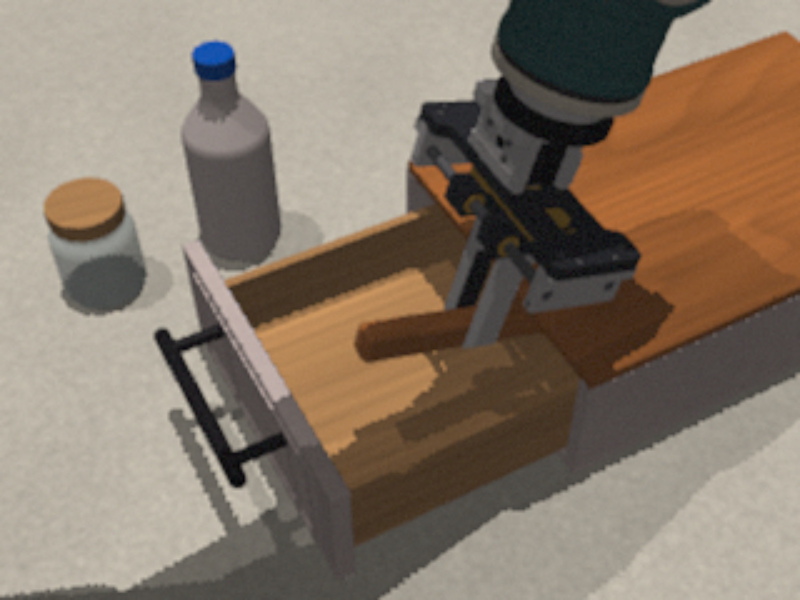

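The paddle is tipped about 16°, with its handle end at (365,340) just below the panel rim and nothing jammed. I'll draw it out along its slant.

Emit:
carry_out --deltas '[[[0,0,0],[-0.95,-0.09,0.28],1],[[0,0,0],[-1.9,-0.19,0.55],1],[[0,0,0],[-2.85,-0.28,0.83],1],[[0,0,0],[-3.8,-0.38,1.1],1],[[0,0,0],[-4.8,-0.47,1.38],1],[[0,0,0],[-5.75,-0.57,1.65],1],[[0,0,0],[-6.7,-0.66,1.93],1]]'

```text
time_s: 11.05
tcp_pos: [0.563, -0.004, 0.103]
tcp_rot: [0.989, 0.051, -0.139, 0.006]
wrist_force: [-0.8, -0.5, -0.9]
opening: 0.0195
gripper_force: 60.0
```

Free of contact. Continuing.

Emit:
carry_out --deltas '[[[0,0,0],[-1.43,-0.14,0.41],1],[[0,0,0],[-2.87,-0.28,0.83],1],[[0,0,0],[-4.3,-0.42,1.24],1],[[0,0,0],[-5.74,-0.57,1.65],1],[[0,0,0],[-7.2,-0.7,2.1],1],[[0,0,0],[-8.6,-0.85,2.5],1],[[0,0,0],[-10,-0.99,2.9],1],[[0,0,0],[-11.5,-1.13,3.3],1],[[0,0,0],[-12.9,-1.27,3.7],1]]'

```text
time_s: 11.95
tcp_pos: [0.4337, -0.0167, 0.14]
tcp_rot: [0.989, 0.051, -0.139, 0.007]
wrist_force: [0.0, 0.3, -1.4]
opening: 0.0193
gripper_force: 60.0
```

```bash
python3 - <<'E'
from h import *
s=state();print(np.round(s["tcp_pos"],4),np.round(s["wrist_force"],1),np.round(s["joint_positions"],2))
a=get_image("side");cv2.imwrite("pics/side3.png",cv2.resize(a["pixels"][60:360,60:460],None,fx=2,fy=2))
w=world(a)
for r in look_for("paddle","side")[:2]: print(r["p"],px(r["bbox"]))
E
```

```text
[ 0.4337 -0.0167  0.14  ] [ 0.   0.3 -1.4] [ 0.33  0.37 -0.45  1.92  0.16  1.17 -1.67]
0.67 [247, 245, 179, 46]
```

View pics/side3.png

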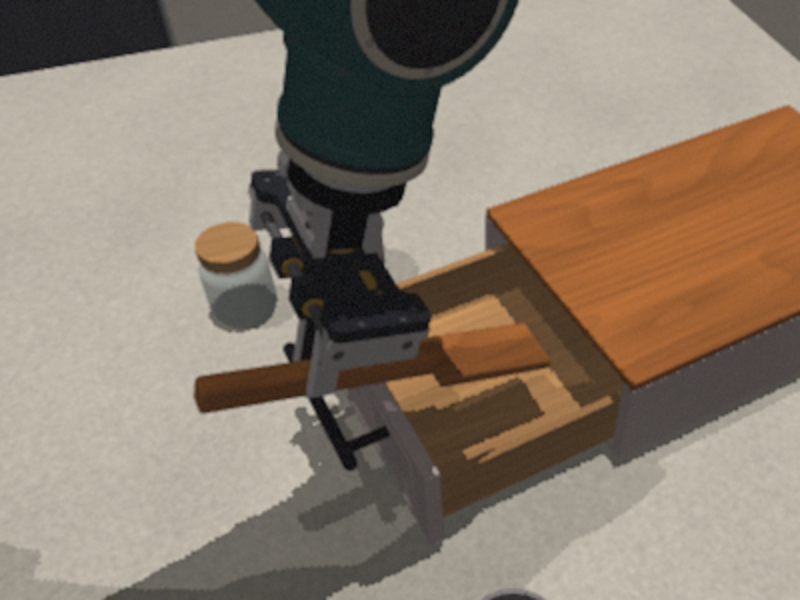

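The blade tip, at (545,345) in the crop, is clear of the board edge. I'll lift straight up, then level.

Emit:
carry_out --deltas '[[[0,0,0],[0,0,1.5],1],[[0,0,0],[0,0,3.5],1],[[0,0,0],[0,0,6],1],[[0,0,0],[0,0,8.5],1],[[0,0,0],[0,0,11],1],[[0,0,0],[0,0,13.5],1],[[0,0,0],[0,0,16],1],[[0,0,0],[0,0,18],1],[[0,0,0],[0,0,19.5],1],[[0,0,0],[0,0,20.5],1],[[0,0,0],[0,0,21],1]]'

```text
time_s: 13.15
tcp_pos: [0.4351, -0.0166, 0.3502]
tcp_rot: [0.989, 0.051, -0.139, 0.006]
wrist_force: [-0.6, 0.9, -2.3]
opening: 0.0197
gripper_force: 60.0
```

Emit:
carry_out --deltas '[[[0.2,-1.99,0],[0.3,0,0],1],[[0.39,-3.98,0],[0.6,0,0],1],[[0.59,-5.97,0],[1,0,0],1],[[0.78,-7.96,0],[1.4,0,0],1],[[0.98,-9.95,0],[1.8,0,0],1],[[1.18,-11.94,0],[2.2,0,0],1],[[1.37,-13.93,0],[2.6,0,0],1],[[1.57,-15.92,0],[3,0,0],1],[[1.57,-15.92,0],[3,0,0],1],[[1.57,-15.92,0],[3,0,0],1]]'

```text
time_s: 14.15
tcp_pos: [0.4645, -0.0167, 0.3494]
tcp_rot: [0.999, 0.052, -0.001, -0.0]
wrist_force: [-0.2, -0.1, -1.4]
opening: 0.0196
gripper_force: 60.0
```

```bash
python3 - <<'E'
from h import *
s=state();print(np.round(s["tcp_pos"],4),np.round(s["wrist_force"],1),np.round(s["opening"],4),np.abs(s["joint_vel"]).max())
for c in ["side","scene"]:
    a=get_image(c);w=world(a);cv2.imwrite(f"pics/{c}4.png",a["pixels"]);i=a["pixels"].astype(int)
    m=(i[...,2]-i[...,0]>30)&(w[...,2]>.2)&(w[...,2]<.42)&(abs(w[...,1]+.02)<.07)&(w[...,0]>.3)
    q=w[m];e=(q[:,:2]-[.46,-.017])@[.995,.098]
    print(c,len(q))
    for lo in np.arange(-.12,.26,.04):
        k=(e>lo)&(e<lo+.04)
        if k.sum()>10: print(round(lo+.02,2),k.sum(),np.round(np.percentile(q[k,2],[5,50,95]),3))
    for n in ["detergent","scoop_cup","peg_jar","drawer_handle"]:
        for r in look_for(n,c)[:1]: print(n,round(r["p"],2),px(r["bbox"]))
E
```

```text
[ 0.4645 -0.0167  0.3494] [-0.2 -0.1 -1.4] 0.0196 0.006598236921239964
side 5097
-0.1 67 [0.351 0.365 0.369]
-0.06 848 [0.35  0.365 0.369]
-0.02 693 [0.35  0.365 0.369]
0.02 370 [0.35  0.363 0.369]
0.06 682 [0.349 0.364 0.369]
0.1 665 [0.35  0.36  0.368]
0.14 790 [0.349 0.356 0.357]
0.18 745 [0.349 0.355 0.356]
0.22 237 [0.35  0.355 0.356]
detergent 0.86 [231, 172, 38, 66]
scoop_cup 0.75 [316, 387, 53, 62]
drawer_handle 0.57 [289, 258, 172, 150]
scene 2696
0.02 13 [0.368 0.369 0.37 ]
0.06 212 [0.367 0.369 0.37 ]
0.1 385 [0.357 0.368 0.37 ]
0.14 722 [0.356 0.357 0.358]
0.18 812 [0.356 0.357 0.358]
0.22 544 [0.352 0.357 0.358]
detergent 0.65 [442, 225, 48, 91]
scoop_cup 0.79 [190, 199, 42, 49]
peg_jar 0.73 [434, 192, 33, 47]
drawer_handle 0.65 [319, 221, 135, 99]
```

View pics/side4.png

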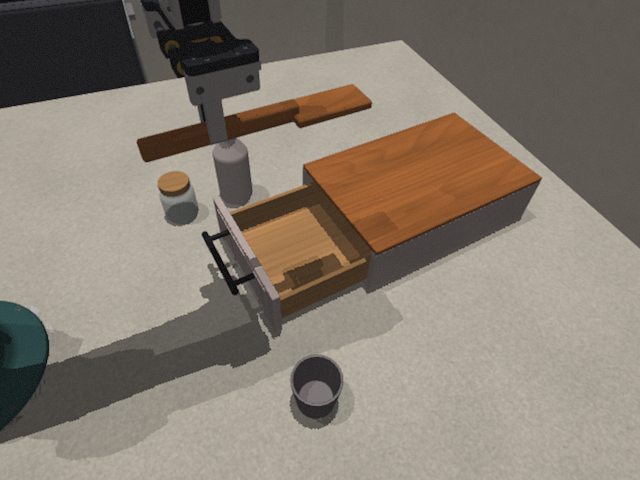

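The paddle is level from (140,150) to (370,98), with its underside at about z = 0.345. The drawer is open and the bottle, cup and jar haven't moved. Handing in.

```bash
python3 -c "
from rig import sign_off
print(sign_off())"
```

```text
the job is handed in; nothing more can be done
None
```

The job is handed in: the drawer is open to its stop, and the gripper holds the paddle level and still about 23 cm above the unit's top, with the bottle, cup and jar where they stood.

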